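# Load a board carrier into the contact fixture and hold the test button

### The arm

A 6-joint arm with a two-finger parallel gripper is mounted at the origin on a cart in front of the work surface, level with it; the furniture and walls round the work are solid. World frame = base frame: x ahead of the robot, y to its left, z up, the work surface at z = 0. Lengths are in mm, angles in rad, forces in N, time in s.
With the tool pointing down it reaches from about 275 to 750 mm from the base axis. Payload 10.2 kg.
Tool frame: the origin (TCP) lies at the very end of the fingers, on their centre line; the grasp point (between the pads) lies 19 mm behind it; z points along the fingers, y is the line along which they close (so a half turn about z gives the same grasp; the last joint's range is limited). The gripper opens to 85 mm and grips with 20 to 120 N. Pads are 22 mm wide; open, the fingers measure 114 mm over their backs; the gripper's body (76 mm by 85 mm) begins 54 mm behind the grasp point. The pads swing forward as they close: fully open they stand 13 mm farther back than shut.
Start: joints at [1.105, 0.313, 1.498, -0, 1.331, -0.223], TCP at [126.234, 509.604, 231.294] pointing down, gripper open.
Joint ranges: [-2.94, 2.94], [-0.97, 2.17], [0.19, 2.56], [-1.23, 4.37], [0.02, 3.11], [-2.88, 2.88]. Speed limits (rad/s): [2.39, 2.39, 3.01, 3.14, 3.14, 3.14].

### API

Orientations are given as a unit quaternion [w, x, y, z].
In Python, from rig import ctrl gives the robot as it stands.
- The arm moves only by the tool step_arm, never from a script. Its argument "increments" is a list of rows, each a list of 3 entries, a list of its own where there are three numbers: the shift along the tool's x, y, z in cm, then the turn, a rotation vector about the tool's x, y, z in degrees, then the opening in per cent of the stroke, from 0 (shut) to 100 (fully open). A call has 1 to 8 rows; each row is the pose to reach, as a shift and turn from the pose commanded when the call began, along the tool's axes at that moment; what a row does not reach only later rows make up. A row lasts 1/8 s, in which the tool goes at most 62.5 mm and 10.7 degrees, less where a joint would pass 70% of its speed; a pose out of reach is approached as far as the arm can. A call with a gripper value outside its range is refused whole. The fingers move at their own pace and stop on an object; "squeeze" is the grip in N (left out, the last holds). Time passes only in rows, so rows that repeat a pose let the fingers close. It gives the time, the measured TCP pose, the force, the opening and the grip force at its end, in the units of the state.
- ctrl.sense(): the state, without advancing time (a new reading comes with each control period).
- ctrl.capture(name): name is "side" or "top" or "wrist"; returns a dict with "img" (480x640x3 uint8, red, green, blue), "fx", "fy", "cx", "cy" (pixels), "extrinsics" (4x4, takes a point from camera to world coordinates). Camera axes: x right, y down, z forward; pixel columns grow to the right and rows downward; lengths in mm; the calibration is good to about 2 mm. A picture is of the moment at which its call begins. There is no depth.
- ctrl.finish_job(): hands the job in; it is judged then, once.
The state is a dict: "time_s": time; "joints": joint angles; "dq": joint speeds; "tau": joint torques, N m; "eef_pos": TCP position; "ee_rot": TCP orientation; "force": force on the tool from outside, world axes, zero at the start; "wrist_torque": the same for the moment, N m; "grip_width": opening from 0.0 (shut) to 1.0 (fully open); "grip_force": force on a finger pad.
Only numpy, scipy, OpenCV 4.12 (cv2) and the standard library are available. Lean on these libraries where they do the work, as an engineer would, in place of code of your own. Each camera call takes 0.05 s, during which the arm holds its last target. There are 200 camera calls.

### The job

Push the black circuit-board carrier along the bench, between the guide rails and under the low bridge of the aluminium contact fixture, until it is fully home against the end stop; keep it flat on the bench, do not lift or tip it. Then press the round button on top of the bridge all the way down with the fingertips, so that the contacts bear on the board, and finish while still holding the button down. Leave the other things on the bench where they are.

Things in the scene. Friction and masses are not known exactly. Their poses are not given: they have to be found in the camera images.
- carrier: The board carrier: loose black tray with a green circuit board clipped in, 84 mm (x) by 94 mm (y), about 0.26 kg. Origin: centre of its underside; x points to its front, the edge that enters the fixture first; z up. Outer faces at x = +-42, y = +-47 mm; side and front rims 9 mm high. It starts before the fixture's mouth, front towards it, up to 25 mm to one side and turned up to 0.3 rad.
- push_bar (a point): Middle of the carrier's rear face (carrier x = -42 mm), 7 mm up. The rear edge is a flat bar 14 mm high, 10 mm thick, over the full 94 mm width: push there.
- connector (a point): Centre of the top of the white connector block on the board (9 x 20 mm), near the carrier's front left (carrier x 21.5, y 21 mm), 16 mm above the bench. Three round capacitors near the rear reach 18 mm; nothing on the carrier is higher.
- fixture: The contact fixture: aluminium frame fixed to the bench, without a floor: the carrier slides on the bench itself. Origin: at bench level, where the carrier's origin lies when fully home, axes then parallel; x is the direction of insertion, y left of it, z up. Two rails 14 mm high, channel 97 mm wide (y +-48.5), straight from x = -14 to 42 mm. Outermost: mounting ears at y = +-86 mm, 11 mm high.
- mouth (a point): Middle of the channel's mouth at bench level (fixture x = -38 mm). From x = -14 out to here the rails flare by 0.42 rad to about 117 mm between their inner faces, 14 mm high. With the carrier home its rear face stays about 4 mm outside the mouth, so the fingers need not enter the channel.
- stop (a point): Middle of the face of the end stop at bench level (fixture x = 42 mm), a bar across the channel 16 mm high; the carrier's front face meets it when home.
- bridge (a point): Middle of the bridge's underside (fixture x = 21.5 mm), 20 mm above the bench. The bridge bar spans the channel from x = 1.5 to 41.5 mm and is 10 mm thick (top 30 mm above the bench); a grey wiring block on it (fixture x 8 to 35, y -41 to -7 mm) reaches 44 mm.
- button_top (a point): Centre of the top face of the round black button on the bridge, at fixture x = 21.5, y = 21 mm, 58 mm above the bench when up. The cap is 32 mm across (flat part 27 mm).
- press_button (a joint): Travel of the button downward: 0 up, 0.010 m fully down on its rigid stop. It springs back when released; with the carrier home it takes about 4 N in all to bring it fully down.
- contact_head: Sprung contact head (8 x 18 mm block of pins) inside the bridge below the button and carried by it. Pin tips 22 mm above the bench when up, wholly inside the bridge; pressed with the carrier home they meet the white connector's top after about 6 mm of travel and then bear on it with up to about 2.4 N. Origin: centre of the pin tips.
- terminal_block: Bystander, loose, leave alone: green terminal block, 14x34x14 mm. Origin: centre of its underside.
- bearing: Bystander, loose, leave alone: steel ball bearing, 26 mm across, 8 mm high. Origin: centre of its underside.
- belt_pulley: Bystander, loose, leave alone: light metal belt pulley, 24 mm across, 18 mm high. Origin: centre of its underside.
- oil_bottle: Bystander, loose, leave alone: small yellow oil bottle, 28 mm across, 78 mm high. Origin: centre of its underside.
- spare_board: Bystander, loose, leave alone: loose small circuit board, 45x60x14 mm. Origin: centre of its underside.
- screwdriver: Bystander, loose, leave alone: screwdriver with black handle, 179 mm long, 18 mm thick. Origin: centre of its underside.
- spare_motor: Bystander, loose, leave alone: stepper motor standing shaft up, 40x35x50 mm. Origin: centre of its underside.
Not all that is in view belongs to the job. What is shaped like the carrier but brown or yellow is not meant.

How it is judged:
By the outcome, as a careful person would: the job done as asked, in the order asked, and still so for the second after the job is handed in, while the arm keeps its last pose, push and grip.
It also fails if it takes over 72 s, if anything falls off the work surface, if the arm or the gripper's body presses on something with over 40 N, if the wrist force passes 120 N, or if a joint passes its speed limit or range.

## Working session

There is one attempt and no reset: what is moved stays moved. The work goes in short steps, Python scripts to look and compute and a tool call to move; the robot and the scene stay as the last step left them, time stands still between calls to the robot, and variables do not carry over. Pictures are saved under pics/ and viewed, at most 12 in all, crops included, and the job is handed in when it is done.

Besides the shell and the picture viewer there is one more tool, called after "Call:" as name(argument=value, ...), one argument or row to a line, values as JSON. step_arm: Moves the arm, as the interface text tells. Its arguments: {"type":"object","properties":{"increments":{"type":"array"},"squeeze":{"type":"number"}},"required":["increments"]}

```bash
mkdir -p pics
python3 - <<'E'
from rig import ctrl
import cv2,numpy as np
for n in("top","side"):
    c=ctrl.capture(n); cv2.imwrite(f"pics/{n}0.png",c["img"][:,:,::-1])
    print(n,c["fx"],c["cx"],c["cy"],np.round(c["extrinsics"],3).tolist())
s=ctrl.sense();print(s)
E
```

```text
top 517.1527478220091 323.14808533763374 235.4801478429153 [[-0.005, -0.994, 0.107, 471.576], [-1.0, 0.007, 0.019, -298.505], [-0.02, -0.107, -0.994, 894.734], [0.0, 0.0, 0.0, 1.0]]
side 477.2688239669571 321.238219023263 241.5265553292423 [[0.94, -0.217, 0.264, 331.89], [-0.342, -0.637, 0.691, -876.523], [0.018, -0.74, -0.673, 645.906], [0.0, 0.0, 0.0, 1.0]]
{'time_s': 0.1, 'joints': array([ 1.10458283e+00,  3.13395772e-01,  1.49833584e+00,  2.62754062e-05,
        1.33097992e+00, -2.23390141e-01]), 'dq': array([ 0.0003832 ,  0.00050603, -0.00084772,  0.00067439, -0.00023067,
       -0.00201797]), 'tau': array([ 1.52621327e-03, -4.12896109e+01, -2.60142392e+01, -3.13174969e-04,
        3.11172043e-03,  1.76431251e-05]), 'eef_pos': array([126.13490946, 509.40216354, 230.80092859]), 'ee_rot': array([-2.01105216e-04,  1.21116698e-01,  9.92638118e-01, -5.22199330e-04]), 'force': array([ 0.69752387,  0.4381911 , -0.47655033]), 'wrist_torque': array([ 0.00545204, -0.01346993, -0.03927838]), 'grip_force': 0.0, 'grip_width': 1.0034833513139985}
```

View pics/top0.png

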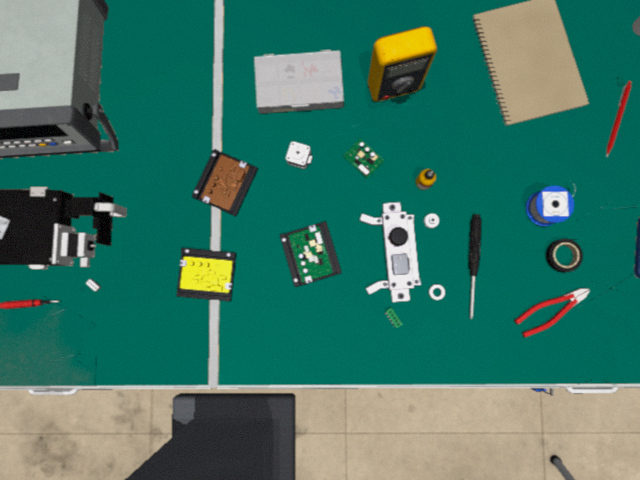

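View pics/side0.png

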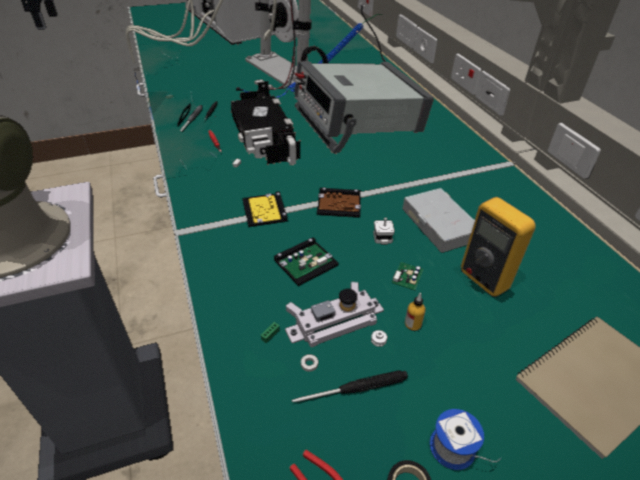

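The top view shows the carrier (black tray, green board) at about (311,253), with its front facing image right. The fixture is at (400,250), with its mouth to the left and the black button at (398,237). The brown and yellow look-alikes are further left. Next I'll measure on an enlarged crop.

```bash
cat > h.py <<'E'
from rig import ctrl
import cv2,numpy as np
def ray(c,uv,z):
    E=c["extrinsics"];d=E[:3,:3]@np.array([(uv[0]-c["cx"])/c["fx"],(uv[1]-c["cy"])/c["fy"],1]);o=E[:3,3]
    return o+d*(z-o[2])/d[2]
def proj(c,p):
    E=c["extrinsics"];q=E[:3,:3].T@(np.asarray(p,float)-E[:3,3]);return np.array([c["fx"]*q[0]/q[2]+c["cx"],c["fy"]*q[1]/q[2]+c["cy"]])
E
python3 - <<'E'
from h import *
a=cv2.imread("pics/top0.png")[190:315,270:450];b=cv2.resize(a,None,fx=4.4,fy=4.4,interpolation=cv2.INTER_CUBIC)
cv2.imwrite("pics/crop.png",b)
E
```

```text
(no output)
```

View pics/crop.png

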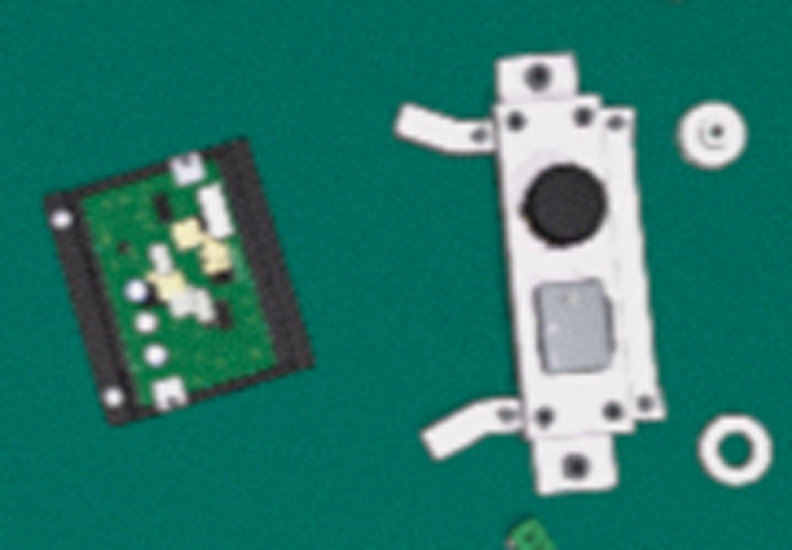

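The crop shows the carrier corners at crop pixels (47,195), (248,140), (312,365) and (113,425). The button is at (565,204) and the ear holes at (538,77) and (575,467). The carrier is turned about 10° relative to the fixture.

Run:
```python
from h import *
c=ctrl.capture("top");im=c["img"]
f=lambda x,y:((x+.5)/4.4-.5+270,(y+.5)/4.4-.5+190)
hsv=cv2.cvtColor(im,cv2.COLOR_RGB2HSV)
m=(((hsv[...,2]<75)&(hsv[...,1]<140))*255).astype(np.uint8)
m[:, :270]=0;m[:,345:]=0;m[:215]=0;m[295:]=0
k=cv2.findNonZero(m);r=cv2.minAreaRect(k);print(r)
P=np.array([ray(c,p,11)[:2] for p in cv2.boxPoints(r)]);print(P.round(1),P.mean(0))
Q=np.array([ray(c,f(*p),z)[:2] for p,z in(((47,195),14),((248,140),9),((312,365),9),((113,425),14))]);print("hand",Q.round(1),Q.mean(0).round(1))
print("sizes",[np.linalg.norm(Q[i]-Q[i-1]).round(1) for i in range(4)])
fx=(Q[1]+Q[2]-Q[0]-Q[3]);fy=(Q[0]+Q[1]-Q[2]-Q[3]);print("yaw",np.arctan2(fx[1],fx[0]),np.arctan2(fy[1],fy[0])-np.pi/2)
# fixture
g=(((hsv[...,2]<75)&(hsv[...,1]<140))*255).astype(np.uint8);g[:, :385]=0;g[:,412:]=0;g[:224]=0;g[250:]=0
n,l,s,ce=cv2.connectedComponentsWithStats(g);i=1+np.argmax(s[1:,4]);print(s[i],ce[i]);B=ray(c,ce[i],58)[:2];print("button",B)
E1=ray(c,f(538,77),11)[:2];E2=ray(c,f(575,467),11)[:2];print("ears",E1,E2,np.linalg.norm(E1-E2))
d=E1-E2;th=np.arctan2(d[1],d[0])-np.pi/2;print("fyaw ears",th)
a=[ray(c,f(*p),30)[:2] for p in((515,121),(583,116),(613,411),(544,416))]
for u,v in((a[0],a[3]),(a[1],a[2])):
    d=u-v;print("bridge yaw",np.arctan2(d[1],d[0])-np.pi/2,np.linalg.norm(d))
R=lambda t:np.array([[np.cos(t),-np.sin(t)],[np.sin(t),np.cos(t)]])
print("origin from button",B-R(th)@[21.5,21],"from screws",np.mean(a,0)-R(th)@[21.5,0],"ears",(E1+E2)/2-R(th)@[21.5,0])
s=ctrl.capture("side")
for p in((*B,58),(*Q[0],14),(*Q[3],14),(*Q[2],9)):print("side",proj(s,p).round(1))
```

```text
((310.0439758300781, 253.78424072265625), (54.48113250732422, 48.755821228027344), 73.44293212890625)
[[ 568.9 -205.1]
 [ 592.4 -285.7]
 [ 502.4 -311.7]
 [ 479.2 -231.9]] [ 535.70470396 -258.58866921]
hand [[ 569.7 -207.8]
 [ 591.4 -286.2]
 [ 503.1 -310.6]
 [ 480.3 -233.6]] [ 536.1 -259.5]
sizes [np.float64(93.1), np.float64(81.4), np.float64(91.6), np.float64(80.3)]
yaw -1.2920207993875081 -1.2958353867492411
[389 228  18  18 248] [397.86290323 236.19758065]
button [ 559.67225794 -403.43625465]
ears [ 615.13179357 -400.09783731] [ 463.22986528 -411.3333064 ] 152.3168788523609
fyaw ears -1.4969654875418181
bridge yaw -1.4923116100648703 112.84081398727866
bridge yaw -1.492228541684281 112.82698634277179
origin from button [ 537.14354605 -383.54386563] from screws [ 538.11187766 -384.78132071] ears [ 537.59490811 -384.27414342]
side [346.7 292.7]
side [313.  236.3]
side [273.1 254.9]
side [296.9 281.9]
```

```bash
cat >> h.py <<'E'
from scipy.spatial.transform import Rotation as Ro
def plan(x,y,z,ang):
    "increment to TCP x,y,z, pointing down, tool y at world angle ang"
    s=ctrl.sense();q=s["ee_rot"];R=Ro.from_quat([q[1],q[2],q[3],q[0]])
    ty=np.array([np.cos(ang),np.sin(ang),0]);tz=np.array([0,0,-1.]);T=Ro.from_matrix(np.c_[np.cross(ty,tz),ty,tz])
    print("t",s["time_s"],"pos",s["eef_pos"].round(1),"F",s["force"].round(1))
    print("shift cm",(R.inv().apply(np.array([x,y,z])-s["eef_pos"])/10).round(2),"turn",np.degrees((R.inv()*T).as_rotvec()).round(1))
E
python3 -c "
from h import *
plan(518,-196,130,0.276)"
```

```text
t 0.2 pos [126.2 509.5 231. ] F [ 0.7  0.4 -0.9]
shift cm [-55.   -59.05  10.13] turn [-0.   0.  60.3]
```

Call:
step_arm(
  increments=[
    [[-55, -59, 10.1], [0, 0, 60.3], 50],
    [[-55, -59, 10.1], [0, 0, 60.3], 50],
    [[-55, -59, 10.1], [0, 0, 60.3], 50],
    [[-55, -59, 10.1], [0, 0, 60.3], 50],
    [[-55, -59, 10.1], [0, 0, 60.3], 50],
    [[-55, -59, 10.1], [0, 0, 60.3], 50],
    [[-55, -59, 10.1], [0, 0, 60.3], 50],
    [[-55, -59, 10.1], [0, 0, 60.3], 50],
  ],
)

```text
time_s: 1.2
eef_pos: [368.1, 74.0, 169.2]
ee_rot: [0.0, 0.603, 0.797, 0.0]
force: [1.1, 1.1, -0.1]
grip_width: 0.501
grip_force: 0.0
```

```bash
python3 -c "
from h import *
plan(518,-196,130,0.276)"
```

```text
t 1.2 pos [368.1  74.  169.2] F [ 1.1  1.1 -0.1]
shift cm [-30.06   7.09   3.93] turn [ 0.1  0.  -0. ]
```

Call:
step_arm(
  increments=[
    [[-30, 7.1, 3.9], [0, 0, 0], 50],
    [[-30, 7.1, 3.9], [0, 0, 0], 50],
    [[-30, 7.1, 3.9], [0, 0, 0], 50],
    [[-30, 7.1, 3.9], [0, 0, 0], 50],
    [[-30, 7.1, 3.9], [0, 0, 0], 50],
    [[-30, 7.1, 3.9], [0, 0, 0], 50],
    [[-30, 7.1, 3.9], [0, 0, 0], 50],
  ],
)

```text
time_s: 2.08
eef_pos: [516.9, -192.8, 129.9]
ee_rot: [-0.001, 0.603, 0.798, 0.0]
force: [-0.4, -0.4, 0.4]
grip_width: 0.5
grip_force: 0.0
```

```bash
python3 -c "
from h import *
plan(518,-196,2.5,0.276)
c=ctrl.capture('wrist');cv2.imwrite('pics/w0.png',c['img'][:,:,::-1])
c=ctrl.capture('side');cv2.imwrite('pics/s1.png',c['img'][:,:,::-1])
"
```

```text
t 2.075 pos [ 516.9 -192.8  129.9] F [-0.4 -0.4  0.4]
shift cm [-0.35  0.02 12.74] turn [-0.  -0.1 -0. ]
```

View pics/w0.png

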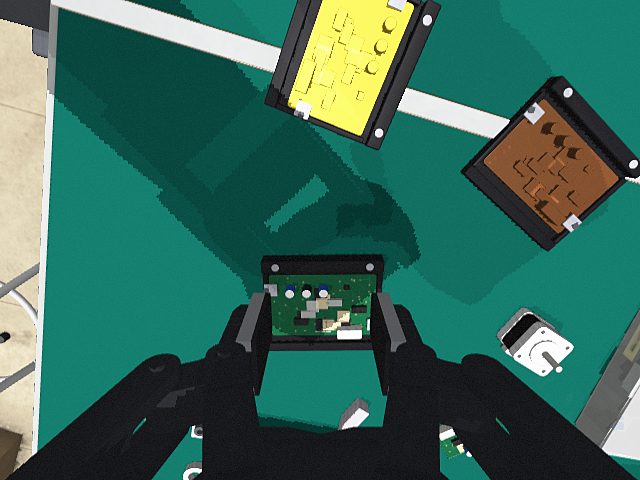

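The wrist view shows the carrier's rear bar from (264,257) to (383,257). It lies parallel to the fingers and is centred on them. I'll check those two points by casting rays.

```bash
python3 -c "
from h import *
c=ctrl.capture('wrist')
A=ray(c,(264,257),14);B=ray(c,(383,257),14);print(A,B,np.linalg.norm(A-B),'ang',np.arctan2(B[1]-A[1],B[0]-A[0]),(A+B)/2)
"
```

```text
[ 481.74629695 -226.23721711   14.        ] [ 568.07447322 -201.66744262   14.        ] 89.75649189192849 ang 0.27727747762541627 [ 524.91038508 -213.95232986   14.        ]
```

Call:
step_arm(
  increments=[
    [[0, 0, 5], [0, 0, 0], 50],
    [[0, 0, 9], [0, 0, 0], 50],
    [[0, 0, 11], [0, 0, 0], 50],
    [[0, 0, 12], [0, 0, 0], 50],
    [[0, 0, 12.6], [0, 0, 0], 50],
    [[0, 0, 12.6], [0, 0, 0], 50],
  ],
)

```text
time_s: 2.98
eef_pos: [517.5, -193.3, 4.6]
ee_rot: [0.0, 0.603, 0.798, 0.0]
force: [-0.1, -0.4, 0.5]
grip_width: 0.497
grip_force: 0.0
```

```bash
python3 -c "
from h import *
plan(518,-196,2.5,0.276)
c=ctrl.capture('side');a=c['img'][190:340,220:420,::-1];cv2.imwrite('pics/s2.png',cv2.resize(a,None,fx=4,fy=4,interpolation=2))
"
```

```text
t 2.975 pos [ 517.5 -193.3    4.6] F [-0.1 -0.4  0.5]
shift cm [-0.27 -0.03  0.21] turn [ 0.  0. -0.]
```

View pics/s2.png

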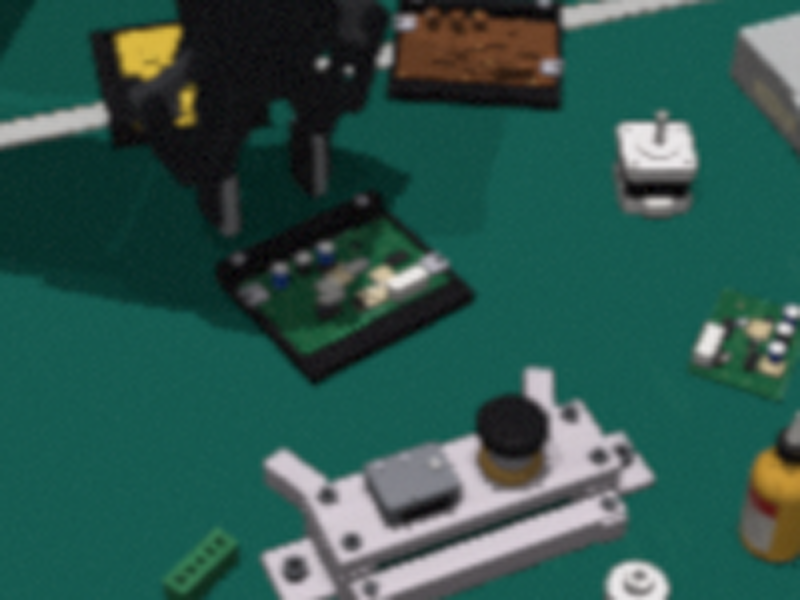

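The fingers stand just behind the rear bar and straddle its middle, with nothing touching. Now I'll make contact, then turn the carrier clockwise about the right-hand finger.

Call:
step_arm(
  increments=[
    [[-0.6, 0, 0.2], [0, 0, 0], 50],
    [[-1.1, 0, 0.2], [0, 0, 0], 50],
    [[-1.5, 0, 0.2], [0, 0, 0], 50],
    [[-1.8, 0, 0.2], [0, 0, 0], 50],
    [[-1.95, 0.04, 0.2], [0, 0, 2.8], 50],
    [[-2.1, 0.08, 0.2], [0, 0, 5.7], 50],
    [[-2.25, 0.12, 0.2], [0, 0, 8.5], 50],
    [[-2.4, 0.16, 0.2], [0, 0, 11.3], 50],
  ],
)

```text
time_s: 4.03
eef_pos: [525.5, -215.8, 2.2]
ee_rot: [-0.0, 0.679, 0.734, 0.0]
force: [-0.0, 1.5, 1.8]
grip_width: 0.5
grip_force: 1.2
```

```bash
python3 -c "
from h import *
plan(518,-196,2.5,0.0777)
c=ctrl.capture('top');im=c['img'];hsv=cv2.cvtColor(im,cv2.COLOR_RGB2HSV)
m=((hsv[...,2]>75)&(hsv[...,0]<75)&(hsv[...,0]>45)&(hsv[...,1]>100)).astype(np.uint8)*255
a=im[190:315,270:450,::-1];cv2.imwrite('pics/t2.png',cv2.resize(a,None,fx=4.4,fy=4.4,interpolation=2))
"
```

```text
t 4.025 pos [ 525.5 -215.8    2.2] F [-0.   1.5  1.8]
shift cm [ 2.03 -0.6  -0.03] turn [ 0. -0. -0.]
```

View pics/t2.png

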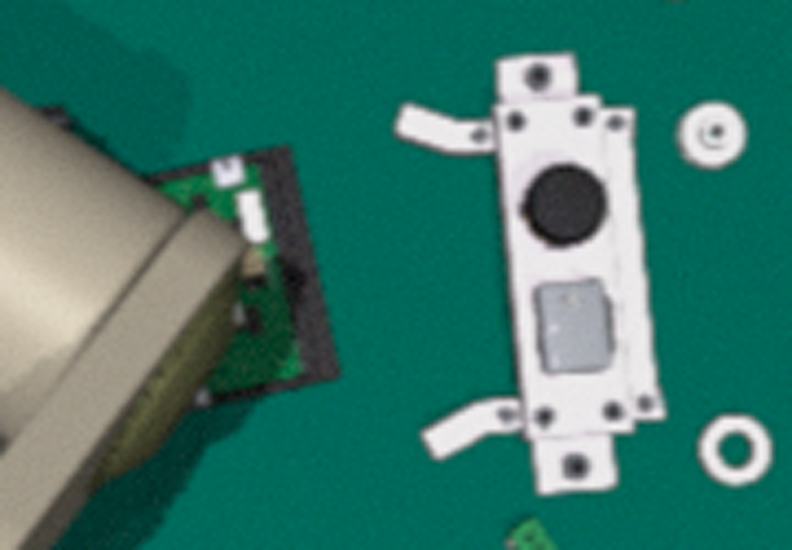

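```bash
cat >> h.py <<'E'
O=np.array([537.5,-384.]);TH=-1.493
RF=np.array([[np.cos(TH),-np.sin(TH)],[np.sin(TH),np.cos(TH)]])
fix=lambda p:RF.T@(np.asarray(p)[:2]-O)
def front(c,a,b,sc=4.4,x0=270,y0=190,z=9):
    f=lambda p:((p[0]+.5)/sc-.5+x0,(p[1]+.5)/sc-.5+y0)
    A,B=fix(ray(c,f(a),z)),fix(ray(c,f(b),z));d=A-B;yaw=np.arctan2(-d[0],d[1])
    m=(A+B)/2;ce=m-42*np.array([np.cos(yaw),np.sin(yaw)]);print("front",m.round(1),"len",np.linalg.norm(d).round(1),"yaw",yaw.round(3),"centre",ce.round(1))
E
python3 -c "
from h import *
c=ctrl.capture('top')
front(c,(248,140),(312,365));front(c,(290,147),(340,375))
print('tool in fix',fix(ctrl.sense()['eef_pos']))"
```

```text
front [-84.6  16.4] len 91.6 yaw 0.191 centre [-125.8    8.4]
front [-71.2  11.9] len 91.3 yaw 0.128 centre [-112.9    6.5]
tool in fix [-168.34913263    1.10655955]
```

Call:
step_arm(
  increments=[
    [[-0.4, 0, 0], [0, 0, 0], 50],
    [[-0.8, 0, 0], [0, 0, 0], 50],
    [[-1.2, -0.05, 0], [0, 0, 0], 50],
    [[-1.6, -0.1, 0], [0, 0, 0], 50],
    [[-2.0, -0.17, 0], [0, 0, 0], 50],
    [[-2.4, -0.25, 0], [0, 0, 0], 50],
    [[-2.8, -0.3, 0], [0, 0, 0], 50],
    [[-2.8, -0.3, 0], [0, 0, 0], 50],
  ],
)

```text
time_s: 5.12
eef_pos: [524.5, -244.7, 2.1]
ee_rot: [0.0, 0.679, 0.734, -0.0]
force: [0.2, 0.1, -1.0]
grip_width: 0.501
grip_force: 0.0
```

```bash
python3 -c "
from h import *
c=ctrl.capture('top');im=c['img']
print('tool in fix',fix(ctrl.sense()['eef_pos']))
a=im[190:315,270:450,::-1];cv2.imwrite('pics/t3.png',cv2.resize(a,None,fx=4.4,fy=4.4,interpolation=2))
"
```

```text
tool in fix [-139.98434495   -2.1765336 ]
```

View pics/t3.png

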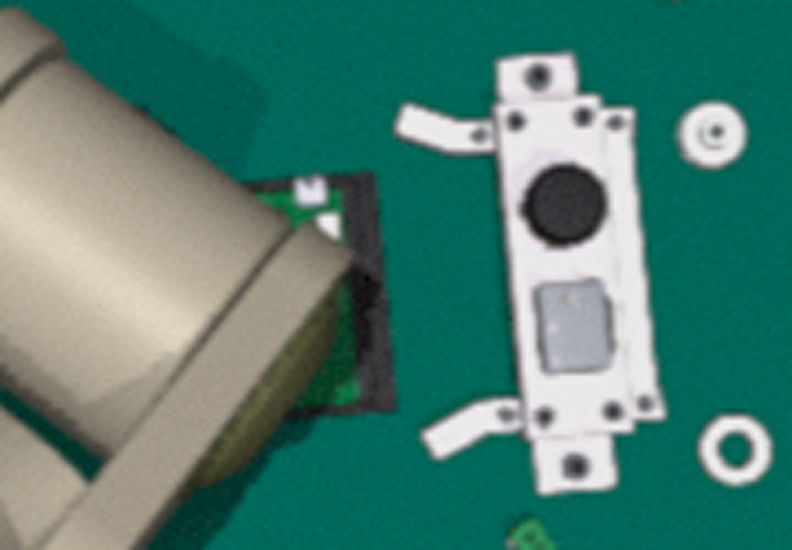

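The carrier is now square to the fixture, with its front edge running from (375,173) to (395,408).

```bash
python3 -c "
from h import *
c=ctrl.capture('top')
front(c,(375,173),(395,408))"
```

```text
front [-45.   -1.9] len 92.0 yaw -0.005 centre [-87.   -1.7]
```

Call:
step_arm(
  increments=[
    [[-0.6, 0.05, 0], [0, 0, 0], 50],
    [[-1.2, 0.1, 0], [0, 0, 0], 50],
    [[-1.8, 0.15, 0], [0, 0, 0], 50],
    [[-2.4, 0.18, 0], [0, 0, 0], 50],
    [[-3.0, 0.18, 0], [0, 0, 0], 50],
    [[-3.6, 0.18, 0], [0, 0, 0], 50],
    [[-4.2, 0.18, 0], [0, 0, 0], 50],
    [[-4.8, 0.18, 0], [0, 0, 0], 50],
  ],
)

```text
time_s: 6.22
eef_pos: [530.2, -292.3, 2.2]
ee_rot: [-0.0, 0.679, 0.734, 0.0]
force: [0.5, 0.8, -0.6]
grip_width: 0.501
grip_force: 0.6
```

Call:
step_arm(
  increments=[
    [[-0.5, 0, 0], [0, 0, 0], 50],
    [[-1.0, 0, 0], [0, 0, 0], 50],
    [[-1.5, 0, 0], [0, 0, 0], 50],
    [[-2.0, 0, 0], [0, 0, 0], 50],
    [[-2.5, 0, 0], [0, 0, 0], 50],
    [[-3.0, 0, 0], [0, 0, 0], 50],
    [[-3.4, 0, 0], [0, 0, 0], 50],
    [[-3.4, 0, 0], [0, 0, 0], 50],
  ],
)

```text
time_s: 7.22
eef_pos: [532.9, -326.3, 2.3]
ee_rot: [0.0, 0.679, 0.734, -0.0]
force: [-0.2, 0.4, 0.1]
grip_width: 0.5
grip_force: 0.0
```

```bash
python3 -c "
from h import *
print('tool in fix',fix(ctrl.sense()['eef_pos']),ctrl.sense()['force'])"
```

```text
tool in fix [-57.89018755  -0.12609376] [-0.24162931  0.41314952  0.11245159]
```

Call:
step_arm(
  increments=[
    [[-0.2, 0, 0], [0, 0, 0], 50],
    [[-0.35, 0, 0], [0, 0, 0], 50],
    [[-0.45, 0, 0], [0, 0, 0], 50],
    [[-0.5, 0, 0], [0, 0, 0], 50],
    [[-0.5, 0, 0], [0, 0, 0], 50],
  ],
)

```text
time_s: 7.85
eef_pos: [533.3, -330.7, 2.3]
ee_rot: [0.0, 0.679, 0.734, 0.0]
force: [-0.9, 3.1, 2.9]
grip_width: 0.504
grip_force: 1.6
```

Call:
step_arm(
  increments=[
    [[-0.1, 0, 0], [0, 0, 0], 50],
    [[-0.15, 0, 0], [0, 0, 0], 50],
    [[-0.15, 0, 0], [0, 0, 0], 50],
  ],
)

```text
time_s: 8.22
eef_pos: [533.3, -331.9, 2.3]
ee_rot: [-0.0, 0.679, 0.734, 0.0]
force: [0.3, 5.6, 3.8]
grip_width: 0.499
grip_force: 2.9
```

```bash
python3 -c "
from h import *
print('tool in fix',fix(ctrl.sense()['eef_pos']),ctrl.sense()['force'])
c=ctrl.capture('side');a=c['img'][210:360,230:430,::-1];cv2.imwrite('pics/s3.png',cv2.resize(a,None,fx=4,fy=4,interpolation=2))
"
```

```text
tool in fix [-52.30108233  -0.10800647] [0.27490155 5.60749558 3.84729828]
```

View pics/s3.png

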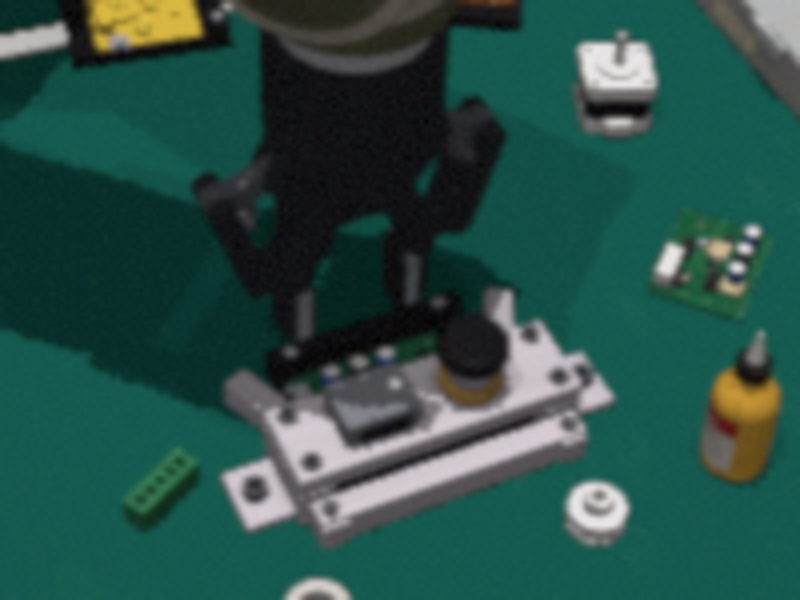

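The carrier sits under the bridge with its rear bar just outside the mouth. The force is rising, so I'll push a little harder to be sure it is seated.

Call:
step_arm(
  increments=[
    [[-0.1, 0, 0], [0, 0, 0], 50],
    [[-0.2, 0, 0], [0, 0, 0], 50],
    [[-0.2, 0, 0], [0, 0, 0], 50],
    [[-0.2, 0, 0], [0, 0, 0], 50],
  ],
)

```text
time_s: 8.78
eef_pos: [533.4, -332.0, 2.2]
ee_rot: [-0.002, 0.679, 0.734, 0.001]
force: [-0.9, 14.5, 7.8]
grip_width: 0.501
grip_force: 7.3
```

```bash
python3 -c "
from h import *
print('tool in fix',fix(ctrl.sense()['eef_pos']),ctrl.sense()['force'])"
```

```text
tool in fix [-52.1773527   -0.08914606] [-0.89608539 14.4725952   7.79616903]
```

Force is now 14.5 N with no motion, so the carrier is home. I'll back off, lift, shut the fingers and move over the button.

Call:
step_arm(
  increments=[
    [[1.2, 0, -0.1], [0, 0, 0], 50],
    [[3.0, 0, -0.1], [0, 0, 0], 50],
    [[3.0, 0, -3], [0, 0, 0], 50],
    [[3.0, 0, -8], [0, 0, 0], 0],
    [[3.0, 0, -11], [0, 0, 0], 0],
    [[3.0, 0, -11], [0, 0, 0], 0],
    [[3.0, 0, -11], [0, 0, 0], 0],
  ],
)

```text
time_s: 9.65
eef_pos: [530.6, -303.7, 111.0]
ee_rot: [-0.001, 0.679, 0.734, -0.0]
force: [0.0, -0.3, -0.5]
grip_width: 0.002
grip_force: 0.0
```

```bash
python3 -c "
from h import *
plan(560,-403.6,85,0.0777);print(ctrl.sense()['grip_width'])
c=ctrl.capture('wrist');cv2.imwrite('pics/w1.png',c['img'][:,:,::-1])
for p in((21.5,21,58),(-42,47,14),(-42,-47,14)):print(proj(c,[*(O+RF@p[:2]),p[2]]))
"
```

```text
t 9.65 pos [ 530.6 -303.7  111. ] F [ 0.  -0.3 -0.5]
shift cm [-10.2    2.15   2.58] turn [-0.1 -0.1  0. ]
0.0023413470275690834
[354.1863613  404.66297535]
[387.95674117 287.62479795]
[257.02123241 287.38311637]
```

View pics/w1.png

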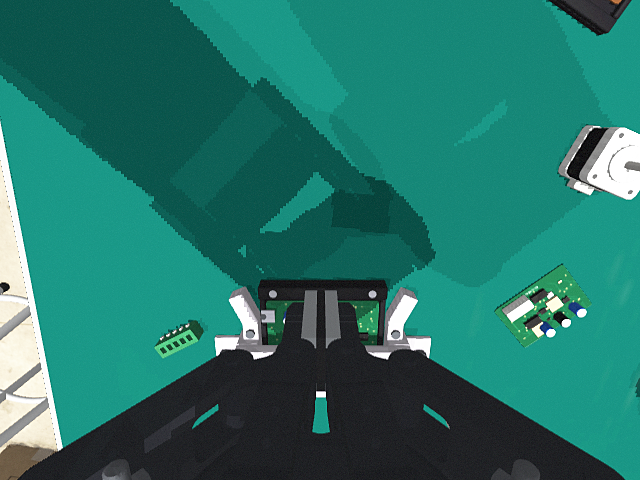

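The wrist view shows the carrier square between the rails, with its rear bar along row 282 from column 259 to 387, where it should be. Next I'll move over the button.

Call:
step_arm(
  increments=[
    [[-4, 2.15, 0], [0, 0, 0], 0],
    [[-8, 2.15, 0], [0, 0, 0], 0],
    [[-10.2, 2.15, 1.5], [0, 0, 0], 0],
    [[-10.2, 2.15, 2.6], [0, 0, 0], 0],
    [[-10.2, 2.15, 2.6], [0, 0, 0], 0],
    [[-10.2, 2.15, 2.6], [0, 0, 0], 0],
  ],
)

```text
time_s: 10.45
eef_pos: [560.9, -403.5, 86.6]
ee_rot: [0.0, 0.679, 0.735, 0.0]
force: [-0.0, 0.5, 0.5]
grip_width: -0.002
grip_force: 0.0
```

```bash
python3 -c "
from h import *
plan(560,-403.6,49,0.0777);print(fix(ctrl.sense()['eef_pos']))
c=ctrl.capture('side');a=c['img'][210:360,230:430,::-1];cv2.imwrite('pics/s4.png',cv2.resize(a,None,fx=4,fy=4,interpolation=2))
"
```

```text
t 10.45 pos [ 560.9 -403.5   86.6] F [-0.   0.5  0.5]
shift cm [-0.01 -0.09  3.76] turn [0.  0.  0.1]
[21.20666692 21.77525976]
```

View pics/s4.png

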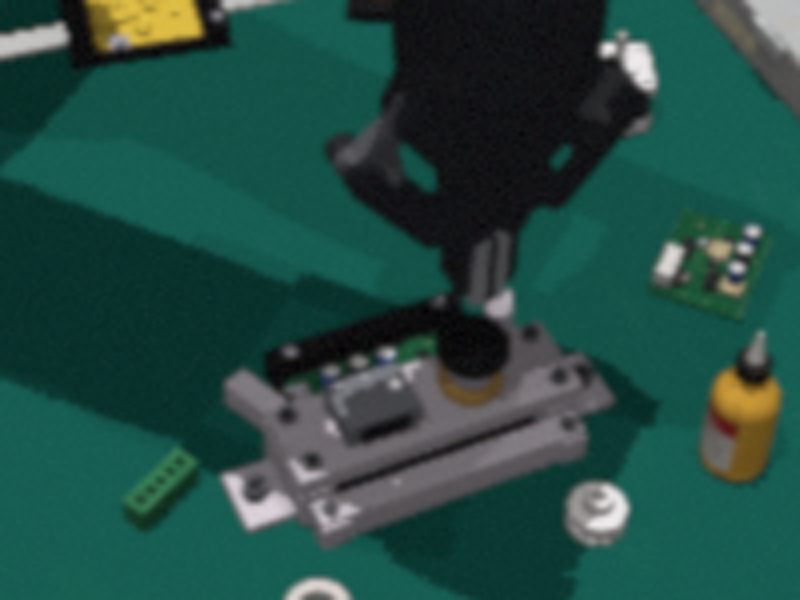

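The fingertips are above the button (about (472,345) in the crop) and the carrier has not moved. I'll press now.

Call:
step_arm(
  increments=[
    [[0, -0.1, 1.2], [0, 0, 0], 0],
    [[0, -0.1, 2.2], [0, 0, 0], 0],
    [[0, -0.1, 2.8], [0, 0, 0], 0],
    [[0, -0.1, 3.2], [0, 0, 0], 0],
    [[0, -0.1, 3.6], [0, 0, 0], 0],
    [[0, -0.1, 3.8], [0, 0, 0], 0],
    [[0, -0.1, 3.9], [0, 0, 0], 0],
    [[0, -0.1, 3.9], [0, 0, 0], 0],
  ],
)

```text
time_s: 11.5
eef_pos: [559.6, -404.4, 48.0]
ee_rot: [0.0, 0.679, 0.734, -0.0]
force: [-3.0, 3.3, 7.3]
grip_width: 0.001
grip_force: 3.2
```

Call:
step_arm(
  increments=[
    [[0, 0, 0.1], [0, 0, 0], 0],
    [[0, 0, 0.15], [0, 0, 0], 0],
    [[0, 0, 0.15], [0, 0, 0], 0],
    [[0, 0, 0.15], [0, 0, 0], 0],
  ],
)

```text
time_s: 12.0
eef_pos: [559.6, -404.5, 47.8]
ee_rot: [0.0, 0.679, 0.734, -0.0]
force: [-5.3, 5.2, 14.1]
grip_width: -0.004
grip_force: 7.1
```

```bash
python3 -c "
from h import *
c=ctrl.capture('side');a=c['img'][210:360,230:430,::-1];cv2.imwrite('pics/s5.png',cv2.resize(a,None,fx=4,fy=4,interpolation=2))
s=ctrl.sense();print(s['eef_pos'],s['force'])"
```

```text
[ 559.64061707 -404.51028213   47.81169891] [-6.5885533   4.49421159 13.6421442 ]
```

View pics/s5.png

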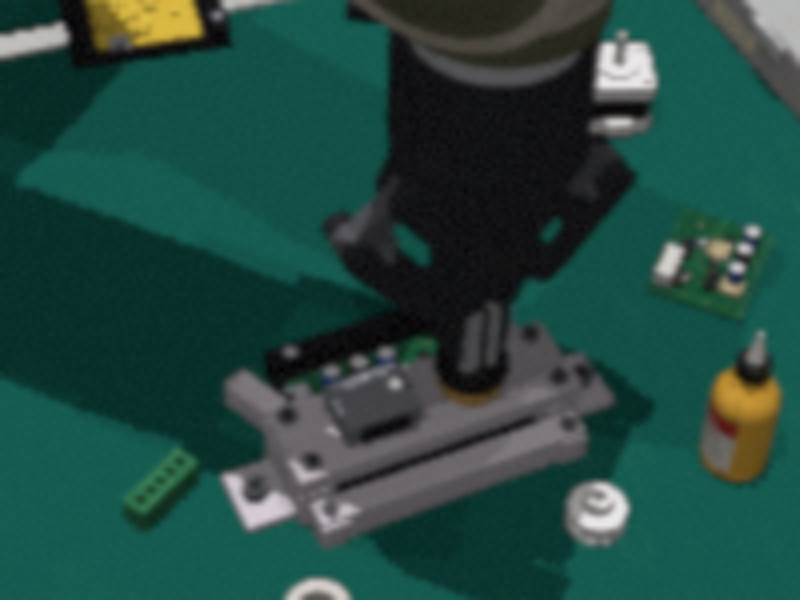

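The fingertips hold the button down on its rigid stop at z = 47.8 mm with about 14 N. The carrier is still home and the other things have not moved.

```bash
python3 -c "
from rig import ctrl
print(ctrl.finish_job())"
```

```text
the job is handed in; nothing more can be done
None
```

I pushed the carrier home against the end stop, pressed the button fully down with the fingertips, and handed the job in at about 12 s still holding it with about 14 N.

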